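Lock out the machine, find the loose foot bolt and hold its keeper open

ROBOT

A 6-joint arm with a two-finger parallel gripper is mounted at the origin on a cart in front of the work surface, level with it; the furniture and walls round the work are solid. World frame = base frame: x ahead of the robot, y to its left, z up, the work surface at z = 0. Lengths are in m, angles in rad, forces in N, time in s.
With the tool pointing down it reaches from about 0.25 to 0.725 m from the base axis. Payload 4 kg.
Tool frame: the origin (TCP) lies at the very end of the fingers, on their centre line; the grasp point (between the pads) lies 19 mm behind it; z points along the fingers, y is the line along which they close (so a half turn about z gives the same grasp; the last joint's range is limited). The gripper opens to 85 mm and grips with 20 to 120 N. Pads are 22 mm wide; open, the fingers measure 114 mm over their backs; the gripper's body (76 mm by 85 mm) begins 54 mm behind the grasp point. The pads swing forward as they close: fully open they stand 13 mm farther back than shut.
Start: joints at [-1.252, 0.241, 0.005, 1.335, 0, 1.571], TCP at [0.157, -0.475, 0.231] pointing down, gripper open.
Joint ranges: [-2.72, 2.72], [-1.05, 1.87], [-1.09, 1.28], [-1.99, 2.15], [-1.42, 1.44], [-3.14, 3.14]. Speed limits (rad/s): [2.79, 2.79, 3.14, 3.14, 3.14, 3.14].

INTERFACE

Orientations are given as a unit quaternion [x, y, z, w].
In Python, from workcell import bot gives the robot as it stands.
- The arm moves only by the tool carry_out, never from a script. Its argument "increments" is one flat list of numbers, 5 for each row, row after row: the finger opening in cm, from 0 to 8.54, then the shift along the tool's x, y, z in cm, then the turn about the tool's z in rad. A call has exactly 5 rows; each row shifts and turns the commanded pose from where the row before left it, along the tool's axes as they then stand; what a row does not reach is not made up. A row lasts 1/8 s, in which the tool goes at most 62.5 mm and 10.7 degrees, less where a joint would pass 70% of its speed; a pose out of reach is approached as far as the arm can. A call with a gripper value outside its range is refused whole. The fingers move at their own pace and stop on an object; the grip force is fixed at half the most. Time passes only in rows, so rows that do not move let the fingers close, or fill a call up. It gives the time, the measured TCP pose, the force, the opening and the grip force at its end, in the units of the state.
- bot.get_obs(): the state, without advancing time (a new reading comes with each control period).
- bot.camera(name): name is "scene" or "side" or "wrist"; returns a dict with "pixels" (480x640x3 uint8, blue, green, red), "range_z" (480x640 float32, m along the optical axis (not along the pixel's ray), 0 where there is no reading), "mtx" (3x3 intrinsics, pixels), "D" ([k1, k2, p1, p2, k3] as OpenCV has them; the pictures are not rectified), "eye" and "attitude" of the camera in the world. Camera axes: x right, y down, z forward; pixel columns grow to the right and rows downward; lengths in m; the calibration is good to about 2 mm. A picture is of the moment at which its call begins.
- bot.job_done(): hands the job in; it is judged then, once.
Trained networks look in a picture, given as the dict that the camera call returned (one of the last four; its "shot" number tells which), for a name from the list of things; names that differ only in an ending like _2 or _b are one class to them, and where a whole thing is asked for, a point or a joint stands for the part that bears it (a point fixed in the world has none). Each returns a list of dicts, best first, with "p" (0 to 1); they miss things now and then, are a little off and sometimes report something else, mostly with a low value. They report only what shows in the picture. A call takes as long as a camera call.
- bot.find_in(picture, name): "xyz" ([x, y, z] in m, in the coordinates of the camera as it stood for that picture, good to about 4 mm: the middle of the surface that is visible of it).
- bot.regions_of(picture, name): "mask" (480x640 bool, what is visible of it).
- bot.place_of(picture, name): "xyz" ([x, y, z] in m, in the coordinates of the camera as it stood for that picture, good to about 4 mm: a listed point, or the origin of a listed thing).
The state is a dict: "clock": time; "joint_pos": joint angles; "joint_vel": joint speeds; "tau": joint torques, N m; "eef_pos": TCP position; "tool_rot": TCP orientation; "ft_force": force on the tool from outside, world axes, zero at the start; "ft_torque": the same for the moment, N m; "grip_width": finger opening in m; "grasp_force": force on a finger pad.
Only numpy, scipy, OpenCV 4.12 (cv2) and the standard library are available. Lean on these libraries where they do the work, as an engineer would, in place of code of your own. Each camera call takes 0.05 s, during which the arm holds its last target. There are 200 camera calls.

TASK

Lock the machine out first: put the red tag's eye over the post of the yellow isolator block, let go of it and leave it lying flat there. Then tap the heads of the three foot bolts from above until you find the loose one, the one that sinks right down, and pinch the black grip of that bolt's yellow keeper and swing it up to about 60 degrees, so that I can get a spanner on the bolt; finish while still holding it up there, do not let go. Leave the keepers of the tight bolts shut, open no keeper before its bolt has proved loose, and do not push the hex key, the pink cap or the green spinner body about.

Things in the scene. Friction and masses are not known exactly. Their poses are not given: they have to be found in the camera images.
- tag: Red lock-out tag, loose, about 60 g, lying flat: plate 84 (x) x 44 (y) x 6 mm with a round eye (27 mm through hole) centred at x = +20 mm and an upright grip block with white bands, 28 (x) x 16 (y) mm, centred at x = -22 mm, from 6 to 34 mm above the underside; pinch the block across its 16 mm (fingers closing along y). Origin: centre of the underside, z up.
- tag_eye (a point): Centre of the tag's eye, at the underside of the plate.
- isolator: Yellow isolator block 90 x 90 x 20 mm, fixed to the table, with an upright steel post in the middle of its top. Origin: centre of its underside.
- isolator_post (a point): Foot of the post on the isolator block's top face (20 mm above the table). The post is 10 mm in diameter, stands 40 mm above this point and has a chamfered tip.
- foot: Grey machine foot, fixed: plate 18 mm thick, 214 mm along y, from x = -40 to +60 mm, with three steel hex bolts in a row along y, 70 mm apart, each with a yellow hinged keeper. Origin: on the table under the middle bolt; x points away from the robot (turned by the foot's yaw), y to the left. A web, its top 51 mm above the table, stands along the rear edge (x = 52 to 60 mm).
- bolt_left_top (a point): Left bolt (foot y = +70 mm): centre of the top face of its hex head, 27 mm across corners. When not sunk it is 37 mm above the table; the keeper's top face round it is at 26 mm.
- bolt_left (a joint): How far the left bolt has sunk, m: 0 at the start, 0.007 fully sunk. A tight bolt does not move when pressed; the loose one slides straight down its 7 mm under a push of about 2 N, then stops, and stays down.
- keeper_left: The left keeper, a yellow plate with a black grip at its front end, about 135 mm long in all. Origin: the middle of its hinge line; x away from the robot when shut.
- grip_left (a point): Black grip at the front end of the left keeper: block 28 (x) x 14 (y) x 20 (z) mm, this point at its centre; shut, it is 28 mm above the table at foot x = -64, y = +70 mm. It overhangs the front of the foot plate, with nothing beside or under it: fingers can straddle it from above, closing along the foot's y.
- swing_left (a joint): Opening of the left keeper, rad: 0 shut, stop at 1.4. Yellow plate 5 mm thick with a 32 mm window for the bolt head. Hinge line parallel to the foot's y at foot x = +35 mm, 23.5 mm above the table (99 mm behind the grip centre): the grip swings up, then back from the robot, and may turn between the pads. Keeper and grip weigh 90 g and fall shut when let go.
- bolt_mid_top (a point): Middle bolt (foot y = 0 mm): centre of the top face of its hex head, 27 mm across corners. When not sunk it is 37 mm above the table; the keeper's top face round it is at 26 mm.
- bolt_mid (a joint): How far the middle bolt has sunk, m: 0 at the start, 0.007 fully sunk. A tight bolt does not move when pressed; the loose one slides straight down its 7 mm under a push of about 2 N, then stops, and stays down.
- keeper_mid: The middle keeper, a yellow plate with a black grip at its front end, about 135 mm long in all. Origin: the middle of its hinge line; x away from the robot when shut.
- grip_mid (a point): Black grip at the front end of the middle keeper: block 28 (x) x 14 (y) x 20 (z) mm, this point at its centre; shut, it is 28 mm above the table at foot x = -64, y = 0 mm. It overhangs the front of the foot plate, with nothing beside or under it: fingers can straddle it from above, closing along the foot's y.
- swing_mid (a joint): Opening of the middle keeper, rad: 0 shut, stop at 1.4. Yellow plate 5 mm thick with a 32 mm window for the bolt head. Hinge line parallel to the foot's y at foot x = +35 mm, 23.5 mm above the table (99 mm behind the grip centre): the grip swings up, then back from the robot, and may turn between the pads. Keeper and grip weigh 90 g and fall shut when let go.
- bolt_right_top (a point): Right bolt (foot y = -70 mm): centre of the top face of its hex head, 27 mm across corners. When not sunk it is 37 mm above the table; the keeper's top face round it is at 26 mm.
- bolt_right (a joint): How far the right bolt has sunk, m: 0 at the start, 0.007 fully sunk. A tight bolt does not move when pressed; the loose one slides straight down its 7 mm under a push of about 2 N, then stops, and stays down.
- keeper_right: The right keeper, a yellow plate with a black grip at its front end, about 135 mm long in all. Origin: the middle of its hinge line; x away from the robot when shut.
- grip_right (a point): Black grip at the front end of the right keeper: block 28 (x) x 14 (y) x 20 (z) mm, this point at its centre; shut, it is 28 mm above the table at foot x = -64, y = -70 mm. It overhangs the front of the foot plate, with nothing beside or under it: fingers can straddle it from above, closing along the foot's y.
- swing_right (a joint): Opening of the right keeper, rad: 0 shut, stop at 1.4. Yellow plate 5 mm thick with a 32 mm window for the bolt head. Hinge line parallel to the foot's y at foot x = +35 mm, 23.5 mm above the table (99 mm behind the grip centre): the grip swings up, then back from the robot, and may turn between the pads. Keeper and grip weigh 90 g and fall shut when let go.
- hex_key: Black hexagon key, 31 x 83 x 5 mm, loose bystander. Origin: centre of underside.
- cap_pink: Pink cap, 22 mm diameter, 8 mm high, loose bystander. Origin: centre of underside.
- body_green: Green three-lobed spinner body, 45 x 49 x 6 mm, loose bystander. Origin: centre of underside.

How it is judged:
By the outcome, as a careful person would: the job done as asked, in the order asked, and still so for the second after the job is handed in, while the arm keeps its last pose, push and grip.
It also fails if it takes over 61 s, if anything falls off the work surface, if the arm or the gripper's body presses on something with over 40 N, if the wrist force passes 120 N, or if a joint passes its speed limit or range.

## Working session

There is one attempt and no reset: what is moved stays moved. The work goes in short steps, Python scripts to look and compute and a tool call to move; the robot and the scene stay as the last step left them, time stands still between calls to the robot, and variables do not carry over. Pictures are saved under pics/ and viewed, at most 10 in all, crops included, and the job is handed in when it is done.

Besides the shell and the picture viewer there is one more tool, called by a JSON object that holds its "fn" and its "kwargs", one argument or row to a line. carry_out: Moves the arm, as the interface text tells. Its arguments: {"type":"object","properties":{"increments":{"type":"array","items":{"type":"number"}}},"required":["increments"]}

```bash
mkdir -p pics; cat > h.py <<'E'
import numpy as np, cv2
from scipy.spatial.transform import Rotation as R
from workcell import bot
def att(c):
    a=np.array(c["attitude"],float)
    return a if a.shape==(3,3) else R.from_quat(a).as_matrix()
def w(c,p): return att(c)@np.array(p)+np.array(c["eye"])
def look(c,names,f="place_of"):
    for n in names:
        for r in getattr(bot,f)(c,n)[:2]: print(n,round(r["p"],2),np.round(w(c,r["xyz"]),4))
def st():
    o=bot.get_obs(); 
    print("t",o["clock"],"tcp",np.round(o["eef_pos"],4),"\n",np.round(R.from_quat(o["tool_rot"]).as_matrix(),3),"F",np.round(o["ft_force"],1),"w",o["grip_width"],o["grasp_force"],"q",np.round(o["joint_pos"],3))
def cloud(c):
    z=c["range_z"]; v,u=np.mgrid[0:480,0:640]
    p=cv2.undistortPoints(np.stack([u.ravel(),v.ravel()],1).astype(np.float32)[:,None],c["mtx"],c["D"])[:,0].reshape(480,640,2)
    P=np.dstack([p*z[...,None],z])
    return P@att(c).T+np.array(c["eye"])
E
python3 - <<'E'
from h import *
st()
N=["tag","tag_eye","isolator","isolator_post","foot","bolt_left_top","bolt_mid_top","bolt_right_top","grip_left","grip_mid","grip_right","hex_key","cap_pink","body_green"]
ims=[]
for n in ["scene","side"]:
    c=bot.camera(n); print(n,c["attitude"],c["eye"]); look(c,N); ims.append(c["pixels"])
    cv2.imwrite(f"pics/{n}.png",c["pixels"])
E
```

```text
t 0.0 tcp [ 0.1565 -0.4742  0.2304] 
 [[ 0.95   0.313 -0.001]
 [ 0.313 -0.95   0.002]
 [-0.    -0.002 -1.   ]] F [0.2 0.3 0.3] w 0.08552096585767122 0.0 q [-1.252  0.241  0.004  1.335 -0.     1.571]
scene [-0.42056533  0.82404346 -0.33907291  0.17060695] [0.00599141 0.36102252 0.64878305]
tag 0.85 [0.4068 0.1401 0.004 ]
tag_eye 0.71 [ 0.3871  0.1276 -0.001 ]
tag_eye 0.71 [ 0.5504 -0.0451  0.0232]
isolator 0.84 [0.5453 0.2351 0.0066]
isolator 0.32 [0.5204 0.0242 0.0355]
isolator_post 0.78 [0.5406 0.2378 0.0176]
isolator_post 0.73 [ 0.4512 -0.0409  0.0322]
foot 0.94 [ 0.52   -0.0465  0.003 ]
foot 0.24 [0.3894 0.1285 0.0026]
bolt_left_top 0.67 [0.5218 0.0263 0.0364]
bolt_left_top 0.36 [0.5526 0.0239 0.025 ]
bolt_mid_top 0.44 [ 0.517  -0.0447  0.0356]
bolt_right_top 0.54 [ 0.5146 -0.1128  0.0348]
grip_left 0.65 [0.4587 0.0332 0.0303]
grip_mid 0.91 [ 0.4479 -0.0392  0.0296]
grip_mid 0.74 [5.767e-01 1.127e-01 4.000e-04]
grip_right 0.87 [ 0.4531 -0.1106  0.0303]
hex_key 0.51 [ 3.872e-01  3.340e-02 -3.000e-04]
cap_pink 0.47 [ 0.5805  0.1136 -0.0006]
cap_pink 0.23 [ 0.408  -0.2302  0.0026]
bo
[... 232 characters left out ...]
0.0194]
isolator_post 0.73 [0.5437 0.2314 0.0199]
foot 0.72 [ 5.157e-01 -4.460e-02 -2.000e-04]
bolt_left_top 0.6 [0.5226 0.0293 0.0362]
bolt_mid_top 0.6 [ 0.5118 -0.045   0.0329]
bolt_mid_top 0.54 [0.4098 0.1391 0.0037]
bolt_right_top 0.62 [ 0.5101 -0.1139  0.0332]
grip_left 0.76 [0.4549 0.028  0.0283]
grip_left 0.2 [ 0.5117 -0.1143  0.0342]
grip_mid 0.66 [ 0.4532 -0.0401  0.032 ]
grip_mid 0.3 [ 0.3991 -0.2361  0.0028]
grip_right 0.68 [ 0.4514 -0.111   0.0273]
hex_key 0.57 [ 0.3833  0.0329 -0.0044]
hex_key 0.27 [ 0.4532 -0.0405  0.0279]
cap_pink 0.58 [0.5794 0.1135 0.0069]
cap_pink 0.27 [0.4535 0.0277 0.0279]
body_green 0.77 [ 0.4004 -0.2344  0.0017]
body_green 0.69 [ 0.5511 -0.0457  0.0244]
```

View pics/scene.png

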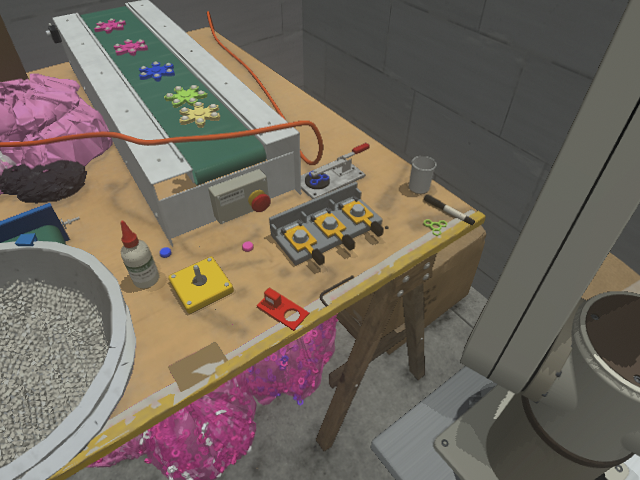

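```bash
python3 - <<'E'
from h import *
c=bot.camera("scene"); P=cloud(c)
r=bot.regions_of(c,"tag")[0]; m=r["mask"]; Q=P[m]; print(r["p"],m.sum())
for lo,hi in [(-.005,.015),(.025,.045)]:
    q=Q[(Q[:,2]>lo)&(Q[:,2]<hi)]; 
    print(len(q),q.mean(0),np.median(q[:,2]),cv2.minAreaRect((q[:,:2]*1000).astype(np.float32)))
# post
v,u=np.where((np.abs(P[...,0]-.542)<.02)&(np.abs(P[...,1]-.235)<.02)&(P[...,2]>.03))
q=P[v,u]; print(len(q),q.mean(0) if len(q) else 0,q.max(0) if len(q) else 0)
E
```

```text
0.64 988
782 [0.40314432 0.14156433 0.00670912] 0.006855548438786607 ((409.3762512207031, 138.36961364746094), (84.79344177246094, 49.25003433227539), 16.677095413208008)
145 [0.42680397 0.14777648 0.03307281] 0.03423334276041723 ((429.1971435546875, 146.9166717529297), (26.874921798706055, 15.625667572021484), 15.764633178710938)
80 [0.53865657 0.23395101 0.04755678] [0.54404303 0.23840046 0.06302899]
```

The scene view agrees with the networks. The red tag is at (283,310) with its block at (270,298) and eye at (292,316). The isolator post is at (198,272), and the keeper grips are at (318,257), (347,242) and (377,228). The pink cap is at (247,246), the hex key at (335,290) and the green body at (435,227).

{"fn": "carry_out", "kwargs": {
  "increments": [8.5, 3.2, -3.9, 0, 0, 8.5, 3.2, -3.9, 0, 0, 8.5, 3.2, -3.9, 0, 0, 8.5, 3.2, -3.9, 0, 0, 8.5, 3.2, -3.9, 0, 0]
}}

```text
clock: 2.22
eef_pos: [0.2479, -0.2381, 0.2315]
tool_rot: [0.987, 0.158, 0.0, 0.0]
ft_force: [1.1, 0.7, -0.1]
grip_width: 0.0848
grasp_force: 0.0
```

```bash
python3 -c "
from h import *
st()"
```

```text
t 2.225 tcp [ 0.2479 -0.2381  0.2315] 
 [[ 0.95   0.313  0.001]
 [ 0.313 -0.95  -0.001]
 [ 0.001  0.001 -1.   ]] F [ 1.1  0.7 -0.1] w 0.08482688135036605 0.0 q [-0.765 -0.073 -0.342  1.301  0.     2.058]
```

```bash
cat >> h.py <<'E'
def plan(d,turn,n,yaw,g=8.5,turns=None):
    "world delta d (m), total turn about tool z, rows n, yaw=angle of tool x"
    turns=turns or n; out=[]
    for i in range(n):
        c,s=np.cos(yaw),np.sin(yaw); dx,dy,dz=np.array(d)*100/n
        t=turn/turns if i<turns else 0
        out.append([g,round(c*dx+s*dy,2),round(s*dx-c*dy,2),round(-dz,2),round(t,3)]); yaw-=t
    for i in range(0,n,5): print(out[i:i+5])
E
python3 -c "
from h import *
plan([.172,.381,-.03],-3.1,20,.318,turns=18)"
```

```text
[[8.5, np.float64(1.41), np.float64(-1.54), np.float64(0.15), -0.172], [8.5, np.float64(1.66), np.float64(-1.28), np.float64(0.15), -0.172], [8.5, np.float64(1.85), np.float64(-0.97), np.float64(0.15), -0.172], [8.5, np.float64(1.99), np.float64(-0.64), np.float64(0.15), -0.172], [8.5, np.float64(2.07), np.float64(-0.29), np.float64(0.15), -0.172]]
[[8.5, np.float64(2.09), np.float64(0.07), np.float64(0.15), -0.172], [8.5, np.float64(2.05), np.float64(0.42), np.float64(0.15), -0.172], [8.5, np.float64(1.94), np.float64(0.77), np.float64(0.15), -0.172], [8.5, np.float64(1.78), np.float64(1.09), np.float64(0.15), -0.172], [8.5, np.float64(1.57), np.float64(1.38), np.float64(0.15), -0.172]]
[[8.5, np.float64(1.31), np.float64(1.63), np.float64(0.15), -0.172], [8.5, np.float64(1.01), np.float64(1.83), np.float64(0.15), -0.172], [8.5, np.float64(0.68), np.float64(1.98), np.float64(0.15), -0.172], [8.5, np.float64(0.33), np.float64(2.06), np.float64(0.15), -0.172], [8.5, np.float64(-0.02), np.float64(2.09), np.float64(0.15), -0.172]]
[[8.5, np.float64(-0.38), np.float64(2.05), np.float64(0.15), -0.172], [8.5, np.float64(-0.73), np.float64(1.96), np.float64(0.15), -0.172], [8.5, np.float64(-1.05), np.float64(1.81), np.float64(0.15), -0.172], [8.5, np.float64(-1.35), np.float64(1.6), np.float64(0.15), 0], [8.5, np.float64(-1.35), np.float64(1.6), np.float64(0.15), 0]]
```

{"fn": "carry_out", "kwargs": {
  "increments": [8.5, 1.4, -1.5, 0.15, -0.172, 8.5, 1.7, -1.3, 0.15, -0.172, 8.5, 1.9, -1.0, 0.15, -0.172, 8.5, 2.0, -0.6, 0.15, -0.172, 8.5, 2.1, -0.3, 0.15, -0.172]
}}

```text
clock: 2.85
eef_pos: [0.2918, -0.143, 0.2239]
tool_rot: [0.83, 0.558, 0.0, 0.0]
ft_force: [0.4, -0.4, -0.1]
grip_width: 0.0851
grasp_force: 0.0
```

{"fn": "carry_out", "kwargs": {
  "increments": [8.5, 2.1, 0.1, 0.15, -0.172, 8.5, 2.0, 0.4, 0.15, -0.172, 8.5, 1.9, 0.8, 0.15, -0.172, 8.5, 1.8, 1.1, 0.15, -0.172, 8.5, 1.6, 1.4, 0.15, -0.172]
}}

```text
clock: 3.48
eef_pos: [0.3353, -0.0481, 0.2164]
tool_rot: [0.521, 0.853, 0.0, 0.0]
ft_force: [-0.0, 0.1, -0.2]
grip_width: 0.0848
grasp_force: 0.0
```

{"fn": "carry_out", "kwargs": {
  "increments": [8.5, 1.3, 1.6, 0.15, -0.172, 8.5, 1.0, 1.8, 0.15, -0.172, 8.5, 0.7, 2.0, 0.15, -0.172, 8.5, 0.3, 2.1, 0.15, -0.172, 8.5, 0, 2.1, 0.15, -0.172]
}}

```text
clock: 4.1
eef_pos: [0.3785, 0.0472, 0.2089]
tool_rot: [0.118, 0.993, 0.0, 0.0]
ft_force: [-0.1, -0.0, 1.1]
grip_width: 0.0849
grasp_force: 0.0
```

{"fn": "carry_out", "kwargs": {
  "increments": [8.5, -0.4, 2.0, 0.15, -0.172, 8.5, -0.7, 2.0, 0.15, -0.172, 8.5, -1.0, 1.8, 0.15, -0.172, 8.5, -1.4, 1.6, 0.15, 0, 8.5, -1.4, 1.6, 0.15, 0]
}}

```text
clock: 4.72
eef_pos: [0.4221, 0.1425, 0.2013]
tool_rot: [-0.136, 0.991, -0.0, 0.0]
ft_force: [0.8, -0.6, -0.2]
grip_width: 0.0853
grasp_force: 0.0
```

```bash
python3 - <<'E'
from h import *
st()
c=bot.camera("wrist"); print(c["eye"]); print(np.round(att(c),2)); cv2.imwrite("pics/w1.png",c["pixels"])
look(c,["tag","tag_eye","isolator_post"])
P=cloud(c)
m=bot.regions_of(c,"tag")[0]["mask"]; Q=P[m]
for lo,hi in [(-.005,.015),(.025,.045)]:
    q=Q[(Q[:,2]>lo)&(Q[:,2]<hi)]; 
    print(len(q),np.median(q[:,2]),cv2.minAreaRect((q[:,:2]*1000).astype(np.float32)))
E
```

```text
t 4.725 tcp [0.4221 0.1425 0.2013] 
 [[-0.963 -0.27   0.   ]
 [-0.27   0.963  0.   ]
 [-0.    -0.    -1.   ]] F [ 0.8 -0.6 -0.2] w 0.08532158067482898 0.0 q [ 0.326  0.15  -0.188  1.233 -0.     0.053]
[0.34880956 0.12196643 0.34473415]
[[-0.27  0.92  0.29]
 [ 0.96  0.26  0.08]
 [ 0.    0.3  -0.95]]
tag 0.8 [0.4086 0.1389 0.0019]
tag_eye 0.85 [ 0.3939  0.1395 -0.0014]
isolator_post 0.63 [0.5418 0.2349 0.0191]
601 0.010350910228662413 ((547.2638549804688, 237.9373016357422), (99.51596069335938, 102.19532012939453), 88.03633117675781)
169 0.035224248430403726 ((539.568603515625, 232.4805908203125), (6.7093281745910645, 9.99493408203125), 23.60879898071289)
```

View pics/w1.png

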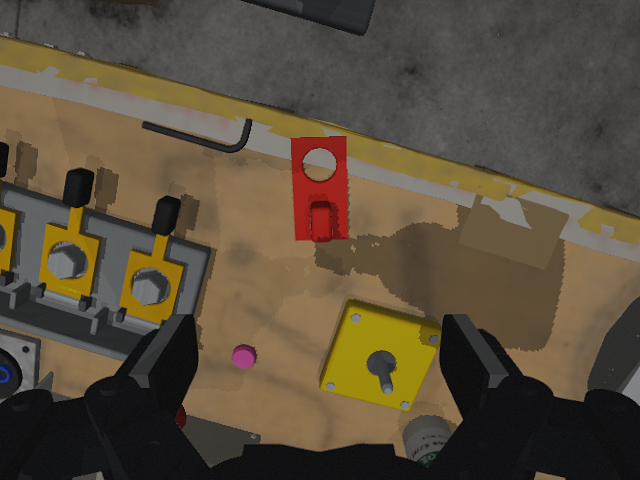

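The wrist view shows the tag with its eye at (320,165) and block at (320,221). The post is at (383,370) on the isolator, the cap at (244,357), and a bottle stands behind the isolator at (430,445). The best "tag" region was actually the isolator, so I'll measure the tag by its colour instead.

```bash
python3 - <<'E'
from h import *
c=bot.camera("wrist"); P=cloud(c)
b,g,r=[c["pixels"][...,i].astype(int) for i in range(3)]
m=(r>90)&(g<60)&(b<70); m[300:]=0; m=m.astype(bool)
Q=P[m]
for lo,hi in [(-.002,.012),(.029,.04)]:
    q=Q[(Q[:,2]>lo)&(Q[:,2]<hi)]; print(len(q),np.median(q[:,2]),cv2.minAreaRect((q[:,:2]*1000).astype(np.float32)))
# eye: hole contour inside red, rays to z=.006
cs,h=cv2.findContours(m.astype(np.uint8),cv2.RETR_CCOMP,cv2.CHAIN_APPROX_NONE)
for k,hh in zip(cs,h[0]):
    if hh[3]>=0 and cv2.contourArea(k)>200:
        p=cv2.undistortPoints(k.astype(np.float32),c["mtx"],c["D"])[:,0]
        d=np.c_[p,np.ones(len(p))]@att(c).T; e=np.array(c["eye"]); X=e+d*((.006-e[2])/d[:,2])[:,None]
        print("eye",cv2.minEnclosingCircle((X[:,:2]*1000).astype(np.float32)),X.mean(0))
def near(x,y,rad,z): 
    k=(np.hypot(P[...,0]-x,P[...,1]-y)<rad)&(P[...,2]>z); return P[k]
q=near(.542,.235,.02,.05); print("post",len(q),q.mean(0),q.max(0),cv2.minAreaRect((q[q[:,2]>q[:,2].max()-.004][:,:2]*1000).astype(np.float32)))
q=near(.542,.235,.09,.012); q=q[q[:,2]<.026]; print("iso",cv2.minAreaRect((q[:,:2]*1000).astype(np.float32)),np.median(q[:,2]))
s=bot.camera("scene"); S=cloud(s)[220:292,118:162].reshape(-1,3); S=S[S[:,2]>.02]; print("bottle",np.percentile(S,[2,50,98],axis=0))
S=cloud(s); k=(np.hypot(S[...,0]-.542,S[...,1]-.235)<.025)&(S[...,2]>.05); print("post scene",S[k].mean(0))
E
```

```text
3853 0.0068556188496188275 ((409.97662353515625, 140.5454559326172), (83.96371459960938, 44.107879638671875), 16.907102584838867)
665 0.03461772680419145 ((431.20574951171875, 146.58139038085938), (27.12550163269043, 15.242988586425781), 16.159870147705078)
eye ((390.81488037109375, 134.3920440673828), 14.35955810546875) [0.39063816 0.13410414 0.006     ]
post 167 [0.53968249 0.23241619 0.05713843] [0.5450578  0.23827459 0.06251792] ((541.2308959960938, 233.169677734375), (7.33405876159668, 7.3881916999816895), 37.97783279418945)
iso ((555.6826171875, 248.23622131347656), (119.53948974609375, 119.2281723022461), 88.8507080078125) 0.02071661485156967
bottle [[0.46324784 0.28571018 0.02242894]
 [0.60475865 0.31080285 0.0793892 ]
 [0.62823783 0.35945353 0.17233132]]
post scene [0.53892683 0.2336309  0.05728762]
```

{"fn": "carry_out", "kwargs": {
  "increments": [5, -0.5, 0.1, 4, -0.02, 5, -0.5, 0.05, 5, 0, 5, 0, 0, 5, 0, 5, 0, 0, 3.5, 0, 5, 0, 0, 1.6, 0]
}}

```text
clock: 5.7
eef_pos: [0.4292, 0.1448, 0.0084]
tool_rot: [-0.146, 0.989, -0.0, -0.002]
ft_force: [0.1, 0.1, 0.6]
grip_width: 0.0502
grasp_force: 0.0
```

{"fn": "carry_out", "kwargs": {
  "increments": [5, 0, 0, 0, 0, 0, 0, 0, 0, 0, 0, 0, 0, 0, 0, 0, 0, 0, 0, 0, 0, 0, 0, 0, 0]
}}

```text
clock: 6.32
eef_pos: [0.4322, 0.1464, 0.0117]
tool_rot: [-0.146, 0.989, 0.0, 0.002]
ft_force: [-0.1, -0.2, 7.2]
grip_width: 0.015
grasp_force: 59.8
```

```bash
python3 -c "
from h import *
plan([.1167,.0457,0],1.69,10,np.deg2rad(196.8),g=0)"
```

```text
[[0, np.float64(-1.25), np.float64(0.1), np.float64(-0.0), 0.169], [0, np.float64(-1.21), np.float64(0.31), np.float64(-0.0), 0.169], [0, np.float64(-1.15), np.float64(0.51), np.float64(-0.0), 0.169], [0, np.float64(-1.04), np.float64(0.69), np.float64(-0.0), 0.169], [0, np.float64(-0.91), np.float64(0.86), np.float64(-0.0), 0.169]]
[[0, np.float64(-0.75), np.float64(1.0), np.float64(-0.0), 0.169], [0, np.float64(-0.58), np.float64(1.11), np.float64(-0.0), 0.169], [0, np.float64(-0.38), np.float64(1.19), np.float64(-0.0), 0.169], [0, np.float64(-0.17), np.float64(1.24), np.float64(-0.0), 0.169], [0, np.float64(0.04), np.float64(1.25), np.float64(-0.0), 0.169]]
```

{"fn": "carry_out", "kwargs": {
  "increments": [0, 0, 0, -1, 0, 0, 0, 0, -2.5, 0, 0, 0, 0, -2.5, 0, 0, 0, 0, -2.5, 0, 0, 0, 0, 0, 0]
}}

```text
clock: 6.95
eef_pos: [0.4325, 0.1466, 0.0974]
tool_rot: [-0.146, 0.989, 0.0, 0.002]
ft_force: [0.9, -0.4, -0.4]
grip_width: 0.0148
grasp_force: 58.8
```

{"fn": "carry_out", "kwargs": {
  "increments": [0, -1.2, 0.1, 0, 0.169, 0, -1.2, 0.3, 0, 0.169, 0, -1.2, 0.5, 0, 0.169, 0, -1.0, 0.7, 0, 0.169, 0, -0.9, 0.9, 0, 0.169]
}}

```text
clock: 7.58
eef_pos: [0.4882, 0.1689, 0.094]
tool_rot: [0.275, 0.961, -0.001, -0.001]
ft_force: [-0.4, 0.1, 0.4]
grip_width: 0.0146
grasp_force: 58.7
```

{"fn": "carry_out", "kwargs": {
  "increments": [0, -0.8, 1.0, 0, 0.169, 0, -0.6, 1.1, 0, 0.169, 0, -0.4, 1.2, 0, 0.169, 0, -0.2, 1.2, 0, 0.169, 0, 0, 1.3, 0, 0.169]
}}

```text
clock: 8.2
eef_pos: [0.5475, 0.1905, 0.0938]
tool_rot: [0.645, 0.764, -0.001, -0.001]
ft_force: [0.6, 0.2, -0.8]
grip_width: 0.0149
grasp_force: 58.7
```

```bash
cat > eye.py <<'E'
from h import *
st()
c=bot.camera("wrist"); P=cloud(c)
import sys; cv2.imwrite("pics/%s.png"%sys.argv[1],c["pixels"])
b,g,r=[c["pixels"][...,i].astype(int) for i in range(3)]
m=((r>90)&(g<60)&(b<70))
q=P[m]; q=q[q[:,2]>.0]; print(len(q),np.median(q,0))
cs,h=cv2.findContours(m.astype(np.uint8),cv2.RETR_CCOMP,cv2.CHAIN_APPROX_NONE)
zt=float(sys.argv[2])
for k,hh in zip(cs,h[0]):
    if hh[3]>=0 and cv2.contourArea(k)>200:
        p=cv2.undistortPoints(k.astype(np.float32),c["mtx"],c["D"])[:,0]
        d=np.c_[p,np.ones(len(p))]@att(c).T; e=np.array(c["eye"]); X=e+d*((zt-e[2])/d[:,2])[:,None]
        print("eye",cv2.minEnclosingCircle((X[:,:2]*1000).astype(np.float32)),X.mean(0),"px",k[:,0].mean(0))
k=(np.hypot(P[...,0]-.5415,P[...,1]-.234)<.02)&(P[...,2]>.03)&(P[...,2]<.075)&~m; q=P[k]
if len(q): print("post",len(q),q.mean(0),q.max(0))
E
python3 eye.py w2 .092
```

```text
t 8.2 tcp [0.5475 0.1905 0.0938] 
 [[-0.168  0.986 -0.003]
 [ 0.986  0.168 -0.001]
 [-0.    -0.003 -1.   ]] F [ 0.6  0.2 -0.8] w 0.014891963904610455 58.746880888938904 q [ 0.335  0.489 -0.002  1.083  0.     1.737]
14569 [0.54309074 0.22105027 0.08893509]
eye ((540.599853515625, 233.728759765625), 14.033621788024902) [0.54097428 0.23422253 0.092     ] px [320.31147541 202.42213115]
post 558 [0.5418538  0.23521971 0.05502923] [0.54706156 0.23875115 0.06215251]
```

View pics/w2.png

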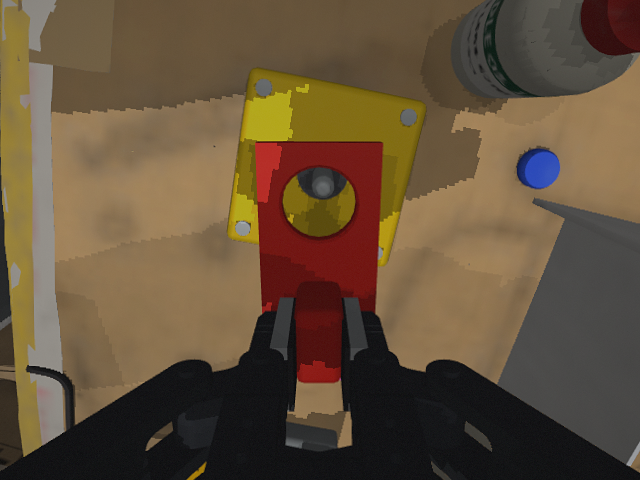

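The eye, at (320,202), encircles the post tip at (323,187), and both are within about 1 mm in x and y. I'll lower the tag now.

{"fn": "carry_out", "kwargs": {
  "increments": [0, 0, 0, 1.5, 0, 0, 0, 0, 1.5, 0, 0, 0, 0, 1.5, 0, 0, 0, 0, 1.0, 0, 0, 0, 0, 0.6, 0]
}}

```text
clock: 8.88
eef_pos: [0.5477, 0.1905, 0.0333]
tool_rot: [0.643, 0.766, -0.0, -0.0]
ft_force: [0.4, 1.1, -0.9]
grip_width: 0.015
grasp_force: 58.8
```

{"fn": "carry_out", "kwargs": {
  "increments": [0, 0, 0, 0, 0, 3, 0, 0, 0, 0, 4, 0, 0, 0, 0, 4, 0, 0, 0, 0, 4, 0, 0, 0, 0]
}}

```text
clock: 9.5
eef_pos: [0.5483, 0.1907, 0.0346]
tool_rot: [0.643, 0.766, 0.0, 0.0]
ft_force: [-0.7, -0.1, 0.9]
grip_width: 0.0398
grasp_force: 0.0
```

{"fn": "carry_out", "kwargs": {
  "increments": [4, 0, 0, -1, 0, 4, 0, 0, -2, 0, 4, 0, 0, -3, 0, 0, 0, 0, -3, 0, 0, 0, 0, -1, 0]
}}

```text
clock: 10.12
eef_pos: [0.5497, 0.1911, 0.1372]
tool_rot: [0.643, 0.766, 0.002, 0.001]
ft_force: [0.6, 0.7, 0.1]
grip_width: 0.0046
grasp_force: 0.0
```

```bash
python3 eye.py w3 .026; python3 - <<'E'
from h import *
s=bot.camera("scene"); P=cloud(s)
for n in ["bolt_left_top","bolt_mid_top","bolt_right_top"]:
    for r in bot.place_of(s,n)[:1]: print(n,r["p"],np.round(w(s,r["xyz"]),4))
b,g,r=[s["pixels"][...,i].astype(int) for i in range(3)]
z=P[...,2]
for x,y in [(.522,.028),(.516,-.0445),(.512,-.114)]:
    k=(np.hypot(P[...,0]-x,P[...,1]-y)<.02)&(z>.033)&(z<.042); q=P[k]; print("head",len(q),q.mean(0),cv2.minAreaRect((q[:,:2]*1000).astype(np.float32))[:2])
cv2.imwrite("pics/s2.png",s["pixels"])
E
```

```text
t 10.125 tcp [0.5497 0.1911 0.1372] 
 [[-0.173  0.985  0.005]
 [ 0.985  0.173  0.002]
 [ 0.001  0.005 -1.   ]] F [0.6 0.7 0.1] w 0.004578614058606433 0.0 q [ 0.335  0.452  0.059  1.173 -0.     1.731]
7824 [0.54541662 0.21020525 0.02696957]
eye ((550.291748046875, 189.30352783203125), 17.34322166442871) [0.55207341 0.19364819 0.026     ] px [321.65068493 231.19863014]
eye ((541.2096557617188, 232.83460998535156), 14.92566204071045) [0.54109067 0.23339695 0.026     ] px [315.28057554 165.22302158]
post 356 [0.54195718 0.23512269 0.05520315] [0.54691705 0.23893918 0.06275497]
bolt_left_top 0.53 [0.5205 0.0262 0.0387]
bolt_mid_top 0.71 [ 0.5216 -0.0463  0.0345]
bolt_right_top 0.42 [ 0.5141 -0.1122  0.0361]
head 101 [0.51797079 0.02669842 0.03773489] ((517.5386352539062, 26.058887481689453), (22.590986251831055, 22.424739837646484))
head 96 [ 0.5146458  -0.04260231  0.03763248] ((515.3457641601562, -42.7615852355957), (25.38993263244629, 23.142850875854492))
head 89 [ 0.51063928 -0.11222738  0.03759185] ((510.8442687988281, -113.33696746826172), (22.601961135864258, 25.391584396362305))
```

View pics/w3.png

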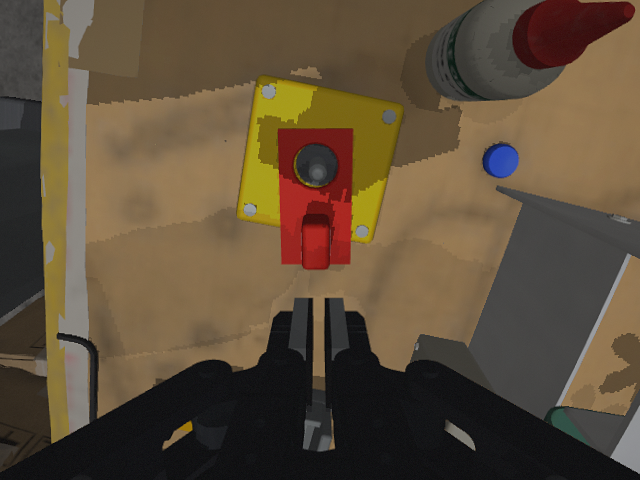

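The wrist view shows the tag flat on the block, with its eye round the post at (316,165) and its grip at (316,240). The gripper is clear. Next are the bolts.

```bash
python3 -c "
from h import *
plan([-.0317,-.1641,-.07],-1.345,10,np.deg2rad(100),g=0,turns=8)"
```

```text
[[0, np.float64(-1.56), np.float64(-0.6), np.float64(0.7), -0.168], [0, np.float64(-1.44), np.float64(-0.85), np.float64(0.7), -0.168], [0, np.float64(-1.28), np.float64(-1.08), np.float64(0.7), -0.168], [0, np.float64(-1.08), np.float64(-1.28), np.float64(0.7), -0.168], [0, np.float64(-0.85), np.float64(-1.44), np.float64(0.7), -0.168]]
[[0, np.float64(-0.6), np.float64(-1.56), np.float64(0.7), -0.168], [0, np.float64(-0.33), np.float64(-1.64), np.float64(0.7), -0.168], [0, np.float64(-0.05), np.float64(-1.67), np.float64(0.7), -0.168], [0, np.float64(0.23), np.float64(-1.66), np.float64(0.7), 0], [0, np.float64(0.23), np.float64(-1.66), np.float64(0.7), 0]]
```

{"fn": "carry_out", "kwargs": {
  "increments": [0, -1.6, -0.6, 0, -0.168, 0, -1.4, -0.8, 0, -0.168, 0, -1.3, -1.1, 0.7, -0.168, 0, -1.1, -1.3, 0.7, -0.168, 0, -0.9, -1.4, 0.7, -0.168]
}}

```text
clock: 11.0
eef_pos: [0.532, 0.1073, 0.1115]
tool_rot: [0.272, 0.962, -0.001, -0.001]
ft_force: [-0.0, 0.2, -0.6]
grip_width: 0.0
grasp_force: 0.0
```

{"fn": "carry_out", "kwargs": {
  "increments": [0, -0.6, -1.6, 0.9, -0.168, 0, -0.3, -1.6, 0.9, -0.168, 0, 0, -1.7, 1, -0.168, 0, 0.2, -1.7, 1, 0, 0, 0.2, -1.7, 1, 0]
}}

```text
clock: 11.62
eef_pos: [0.5163, 0.0242, 0.0641]
tool_rot: [0.027, 1.0, -0.0, -0.001]
ft_force: [-0.8, -0.2, -0.2]
grip_width: 0.0001
grasp_force: 0.0
```

```bash
python3 - <<'E'
from h import *
st()
c=bot.camera("wrist"); P=cloud(c); cv2.imwrite("pics/w4.png",c["pixels"])
look(c,["bolt_left_top","bolt_mid_top","grip_left","grip_mid"])
z=P[...,2]
for x,y in [(.518,.027),(.515,-.0426)]:
    k=(np.hypot(P[...,0]-x,P[...,1]-y)<.02)&(z>.033)&(z<.042); q=P[k]
    if len(q): print("head",len(q),q.mean(0),cv2.minAreaRect((q[:,:2]*1000).astype(np.float32))[:2])
E
```

```text
t 11.625 tcp [0.5163 0.0242 0.0641] 
 [[-0.998  0.055 -0.001]
 [ 0.055  0.998 -0.   ]
 [ 0.001 -0.    -1.   ]] F [-0.8 -0.2 -0.2] w 5.5033687511736906e-05 0.0 q [ 0.047  0.41  -0.22   0.942 -0.     0.102]
bolt_left_top 0.83 [0.5255 0.0294 0.0382]
bolt_mid_top 0.83 [ 0.5171 -0.043   0.041 ]
grip_left 0.82 [0.4539 0.0334 0.0278]
head 1431 [0.51609454 0.02775682 0.03718681] ((517.8251953125, 27.075706481933594), (24.019777297973633, 19.792266845703125))
head 2288 [ 0.51599511 -0.0420016   0.03723938] ((516.8543090820312, -42.88237762451172), (26.891475677490234, 24.048036575317383))
```

{"fn": "carry_out", "kwargs": {
  "increments": [0, -0.2, 0.3, 1.2, 0, 0, 0, 0, 0.9, 0, 0, 0, 0, 0.5, 0, 0, 0, 0, 0.4, 0, 0, 0, 0, 0, 0]
}}

```text
clock: 12.5
eef_pos: [0.5187, 0.0282, 0.0369]
tool_rot: [0.026, 1.0, 0.0, -0.0]
ft_force: [-5.9, -0.1, 13.3]
grip_width: 0.0
grasp_force: 6.5
```

The left bolt held at 37 mm under 13 N, so it is tight. Next is the middle bolt.

{"fn": "carry_out", "kwargs": {
  "increments": [0, 0, 0, -1.0, 0, 0, 0, -0.5, -1.0, 0, 0, 0, -3, 0, 0, 0, 0, -3, 0, 0, 0, 0, -0.55, 0, 0]
}}

```text
clock: 13.12
eef_pos: [0.5156, -0.0442, 0.0557]
tool_rot: [0.028, 1.0, -0.0, 0.0]
ft_force: [-0.7, 0.5, 0.3]
grip_width: 0.0
grasp_force: 0.0
```

{"fn": "carry_out", "kwargs": {
  "increments": [0, 0, 0, 0.7, 0, 0, 0, 0, 0.6, 0, 0, 0, 0, 0.4, 0, 0, 0, 0, 0.3, 0, 0, 0, 0, 0, 0]
}}

```text
clock: 13.75
eef_pos: [0.5153, -0.0422, 0.035]
tool_rot: [0.026, 1.0, -0.0, -0.0]
ft_force: [0.6, -0.6, -0.9]
grip_width: -0.0
grasp_force: 0.0
```

{"fn": "carry_out", "kwargs": {
  "increments": [0, 0, 0, 0.2, 0, 0, 0, 0, 0.2, 0, 0, 0, 0, 0.2, 0, 0, 0, 0, 0, 0, 0, 0, 0, 0, 0]
}}

```text
clock: 14.38
eef_pos: [0.5157, -0.0423, 0.03]
tool_rot: [0.026, 1.0, 0.0, 0.0]
ft_force: [-1.6, 0.2, 5.3]
grip_width: -0.0001
grasp_force: 2.9
```

The middle bolt sank to 30.0 mm, the full 7 mm, so it is the loose one. I'll go to its grip.

{"fn": "carry_out", "kwargs": {
  "increments": [0, 0, 0, 0.15, 0, 0, 0, 0, -1.5, 0, 0, 0, 0, -2.5, 0, 2, 3, 0, -1.5, 0, 4.5, 3.4, 0, -1, 0]
}}

```text
clock: 15.0
eef_pos: [0.4518, -0.0393, 0.0938]
tool_rot: [0.026, 1.0, -0.0, 0.001]
ft_force: [0.1, 0.2, -0.0]
grip_width: 0.036
grasp_force: 0.0
```

{"fn": "carry_out", "kwargs": {
  "increments": [4.5, 0, 0, 0, 0, 4.5, 0, 0, 0, 0, 4.5, 0, 0, 0, 0, 4.5, 0, 0, 0, 0, 4.5, 0, 0, 0, 0]
}}

```text
clock: 15.62
eef_pos: [0.4517, -0.0391, 0.0925]
tool_rot: [0.026, 1.0, 0.0, -0.0]
ft_force: [0.6, 0.3, -0.5]
grip_width: 0.045
grasp_force: 0.0
```

```bash
python3 - <<'E'
from h import *
st()
c=bot.camera("wrist"); P=cloud(c); cv2.imwrite("pics/w5.png",c["pixels"])
look(c,["grip_mid","bolt_mid_top","bolt_left_top","bolt_right_top"])
s=bot.camera("side"); look(s,["grip_mid","bolt_mid_top"])
z=P[...,2]; b=c["pixels"].max(2)
k=(np.hypot(P[...,0]-.4515,P[...,1]+.04)<.025)&(z>.033)&(z<.043); q=P[k]
if len(q): print(len(q),q.mean(0),cv2.minAreaRect((q[:,:2]*1000).astype(np.float32)))
k=(np.hypot(P[...,0]-.5155,P[...,1]+.0425)<.012); print("head z",np.median(z[k]))
E
```

```text
t 15.625 tcp [ 0.4517 -0.0391  0.0925] 
 [[-0.999  0.053 -0.   ]
 [ 0.053  0.999  0.   ]
 [ 0.     0.    -1.   ]] F [ 0.6  0.3 -0.5] w 0.044959299463527606 0.0 q [-0.086  0.265 -0.35   0.956 -0.    -0.034]
bolt_mid_top 0.75 [ 0.5146 -0.0425  0.0309]
bolt_left_top 0.64 [0.4561 0.0348 0.0308]
bolt_right_top 0.94 [ 0.5155 -0.1144  0.0432]
grip_mid 0.94 [ 0.4519 -0.0402  0.0266]
bolt_mid_top 0.66 [ 0.514  -0.043   0.0254]
1458 [ 0.45222254 -0.03981793  0.03820141] ((453.32208251953125, -39.75326156616211), (14.114355087280273, 27.925992965698242), 86.4837417602539)
head z 0.030367844225251794
```

View pics/w5.png

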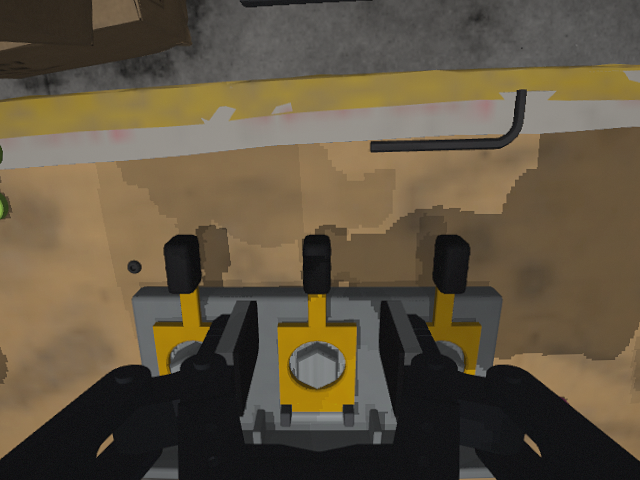

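The wrist view shows the middle grip at (317,264) lined up between the open fingers, the middle bolt head sunk at (317,365), and the hex key well away at (450,140). Now I'll straddle the grip and close.

{"fn": "carry_out", "kwargs": {
  "increments": [4.5, -0.1, -0.1, 2, 0, 4.5, 0, 0, 2.2, 0, 4.5, 0, 0, 2, 0, 4.5, 0, 0, 1.5, 0, 4.5, 0, 0, 0.5, 0]
}}

```text
clock: 16.65
eef_pos: [0.4517, -0.0401, 0.01]
tool_rot: [0.026, 1.0, 0.0, -0.001]
ft_force: [0.2, 0.7, 0.0]
grip_width: 0.0452
grasp_force: 0.0
```

{"fn": "carry_out", "kwargs": {
  "increments": [4.5, 0, 0, 0, 0, 0, 0, 0, 0, 0, 0, 0, 0, 0, 0, 0, 0, 0, 0, 0, 0, 0, 0, 0, 0]
}}

```text
clock: 17.27
eef_pos: [0.4531, -0.0401, 0.0115]
tool_rot: [0.026, 1.0, 0.0, 0.001]
ft_force: [-0.7, 0.3, 5.6]
grip_width: 0.0131
grasp_force: 61.8
```

```bash
python3 - <<'E'
from h import *
st()
a0=np.arctan2(4.5,99); r=9.91
a=a0+np.deg2rad(np.linspace(0,62,21))
x=-r*np.cos(a); z=r*np.sin(a)
print(np.round(np.c_[-np.diff(x),-np.diff(z)],2).tolist())
E
```

```text
t 17.275 tcp [ 0.4531 -0.0401  0.0115] 
 [[-0.999  0.053  0.002]
 [ 0.053  0.999 -0.   ]
 [-0.002  0.    -1.   ]] F [-0.7  0.3  5.6] w 0.013053946669585717 61.76637411117554 q [-0.088  0.38  -0.446  0.743  0.    -0.036]
[[-0.04, -0.53], [-0.07, -0.53], [-0.1, -0.53], [-0.12, -0.52], [-0.15, -0.51], [-0.18, -0.5], [-0.21, -0.49], [-0.23, -0.48], [-0.26, -0.47], [-0.28, -0.45], [-0.31, -0.44], [-0.33, -0.42], [-0.35, -0.4], [-0.38, -0.38], [-0.4, -0.36], [-0.41, -0.34], [-0.43, -0.32], [-0.45, -0.29], [-0.46, -0.27], [-0.48, -0.24]]
```

{"fn": "carry_out", "kwargs": {
  "increments": [0, -0.04, 0, -0.53, 0, 0, -0.07, 0, -0.53, 0, 0, -0.1, 0, -0.53, 0, 0, -0.12, 0, -0.52, 0, 0, -0.15, 0, -0.51, 0]
}}

```text
clock: 17.9
eef_pos: [0.4578, -0.0404, 0.0369]
tool_rot: [0.026, 1.0, 0.0, 0.0]
ft_force: [6.0, 0.2, -9.7]
grip_width: 0.0129
grasp_force: 58.8
```

{"fn": "carry_out", "kwargs": {
  "increments": [0, -0.18, 0, -0.5, 0, 0, -0.21, 0, -0.49, 0, 0, -0.23, 0, -0.48, 0, 0, -0.26, 0, -0.47, 0, 0, -0.28, 0, -0.45, 0]
}}

```text
clock: 18.52
eef_pos: [0.4684, -0.041, 0.0602]
tool_rot: [0.026, 1.0, 0.0, -0.001]
ft_force: [5.3, -0.2, -11.1]
grip_width: 0.0128
grasp_force: 58.5
```

{"fn": "carry_out", "kwargs": {
  "increments": [0, -0.31, 0, -0.44, 0, 0, -0.33, 0, -0.42, 0, 0, -0.35, 0, -0.4, 0, 0, -0.38, 0, -0.38, 0, 0, -0.4, 0, -0.36, 0]
}}

```text
clock: 19.15
eef_pos: [0.4853, -0.0418, 0.0808]
tool_rot: [0.026, 1.0, 0.0, -0.001]
ft_force: [-1.5, -0.1, -8.8]
grip_width: 0.0127
grasp_force: 58.5
```

{"fn": "carry_out", "kwargs": {
  "increments": [0, -0.41, 0, -0.34, 0, 0, -0.43, 0, -0.32, 0, 0, -0.45, 0, -0.29, 0, 0, -0.46, 0, -0.27, 0, 0, -0.3, 0, -0.15, 0]
}}

```text
clock: 19.77
eef_pos: [0.507, -0.043, 0.095]
tool_rot: [0.026, 1.0, 0.0, -0.0]
ft_force: [-6.3, 2.0, -2.8]
grip_width: 0.0129
grasp_force: 58.5
```

```bash
python3 - <<'E'
from h import *
st()
s=bot.camera("side"); cv2.imwrite("pics/side2.png",cv2.resize(s["pixels"][150:390,170:490],None,fx=2.4,fy=2.4))
look(s,["grip_mid","grip_left","grip_right"])
P=cloud(s); m=bot.regions_of(s,"keeper_mid")
c=bot.camera("scene"); look(c,["grip_mid","grip_left","grip_right","bolt_mid_top","tag_eye"])
E
```

```text
t 19.775 tcp [ 0.507 -0.043  0.095] 
 [[-0.999  0.053 -0.   ]
 [ 0.053  0.999  0.   ]
 [ 0.     0.    -1.   ]] F [-6.3  2.  -2.8] w 0.012873537219495251 58.52489948272705 q [-0.085  0.36  -0.204  1.007  0.    -0.032]
grip_mid 0.55 [ 0.5011 -0.041   0.1101]
grip_left 0.56 [0.4511 0.0295 0.0268]
grip_right 0.7 [ 0.4489 -0.1108  0.0268]
grip_mid 0.63 [ 0.5004 -0.041   0.1123]
grip_left 0.8 [0.457  0.0336 0.0307]
grip_right 0.65 [ 0.4506 -0.1135  0.0266]
bolt_mid_top 0.66 [ 0.5178 -0.0413  0.0274]
tag_eye 0.31 [ 0.5477 -0.0469  0.0286]
```

View pics/side2.png

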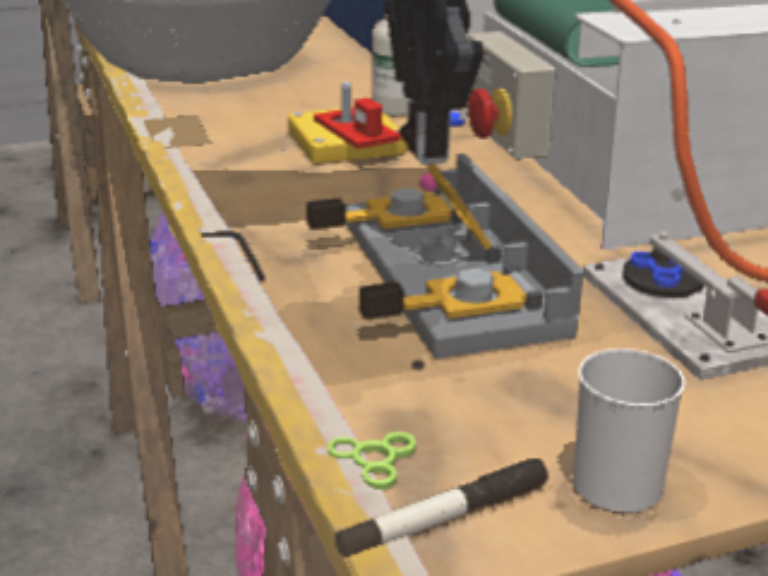

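The side view shows the middle keeper (455,200) held up by the fingers at about 60°. The other two keepers are shut, the tag lies flat round the post at (350,120), and the bystanders haven't moved. Handing in.

```bash
python3 -c "
from h import *
print(bot.job_done())"
```

```text
the job is handed in; nothing more can be done
None
```

The job is handed in: the tag lies flat over the isolator post, and the middle bolt is the loose one (it sank its full 7 mm; the left was tight, the right not tapped). Its keeper is held up at about 60°, the other two keepers are shut, and the hex key, pink cap and green body were not touched.

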